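# Set the beam tester's iris to the pin and take a reading

## Task

Push the post of the lamp tester's iris lever round with a fingertip until the lever's pointer aims at the middle of the tall slim marker pin (not the low button-shaped marker) and leave it there. Only then press the tester's test button fully down and let it spring back. Nothing needs to be picked up: leave the lamp shell, lens, gasket and terminal where they lie.

Things in the scene. Friction and masses are not known exactly. Their poses are not given: they have to be found in the camera images.
- tester: Fixed grey box 30 mm high, x -145 to 105 mm, y -140 to 140 mm in its frame. Origin: on the iris ring's vertical axis at shelf height (z = 0). Its -x side faces the robot, turned up to 0.4 rad; that half carries an aluminium scale plate (top at 34 mm) with an arc of engraved ticks. At its back a round gauge (+y side, 43 mm high) and the test button (-y side).
- iris (a joint): Turn of the iris ring about the tester's vertical axis, rad. 0: the lever points along the tester's -x; it grows counter-clockwise seen from above; stops at -1.3 and +1.3. The ring (110 mm across, its top 56 mm above the shelf) stays where it is left; dry friction takes about 2 N at the post to turn it.
- post_top (a point): Centre of the top of the upright steel push post on the iris lever: a round rod 10 mm in diameter, 64 mm from the ring's axis, standing free from 50 mm to 93 mm above the shelf (this point is at 93 mm).
- pointer_tip (a point): Tip of the lever's 3 mm wide pointer, 78 mm from the ring's axis and 44.5 mm above the shelf, on the same radial line as the post. Its x axis points radially outward along the lever, z up.
- tall_pin: The target: tall slim round dark steel marker pin, 12 mm in diameter and 22 mm high, fast on the scale plate 89 to 125 mm from the ring's axis, to one side or the other of where the lever starts. Origin: centre of its foot, 34 mm above the shelf; its top is 56 mm above the shelf, below a fingertip that travels at 60 mm or more.
- low_button: The other marker, not the target: low domed dark steel button, 24 mm in diameter and 8 mm high, fast on the scale plate on the other side. Origin: centre of its foot.
- test_button_top (a point): Centre of the top of the round black push button, 30 mm in diameter, on the tester's back right corner (62 mm towards +x and 95 mm towards -y from the ring's axis in the tester's frame); 52 mm above the shelf when up, in a fixed collar 46 mm across whose rim is at 42 mm. It is pressed straight down.
- test_button (a joint): Travel of the test button, m: 0 is up, 0.006 is fully down. Its spring needs about 5 N to be fully down and brings it back up.
- lamp_shell: Bystander, loose: silver cup-shaped lamp shell, 68 mm across, 40 mm high with a small block on its side. Origin: centre of its underside.
- lens: Bystander, loose: smoked glass disc, 60 mm across and 6 mm thick, flat on the shelf. Origin: centre of its underside.
- gasket: Bystander, loose: black rubber ring, 66 mm across and 5 mm thick, flat on the shelf. Origin: centre of its underside.
- terminal: Bystander, loose: small copper angle strip, 34 by 12 mm, 18 mm high. Origin: middle of its underside.

How it is judged:
On the way, in this order (a step that is already met when the one before it is completed fails the run):
1. the iris pointer is brought to rest aiming at the tall pin (y of tall_pin in the frame of pointer_tip between -0.006 and 0.006 m and x of tall_pin in the frame of pointer_tip above 0 m and velocity of joint iris between -0.05 and 0.05 rad/s), for 0.2 s.
2. the test button is pressed fully down with the iris still set (y of tall_pin in the frame of pointer_tip between -0.006 and 0.006 m and x of tall_pin in the frame of pointer_tip above 0 m and value of joint test_button above 0.0045 m), for 0.05 s.
At the end, for the whole second after the job is handed in: The line of the pointer passes within 6 mm of the tall pin's axis (within the pin's width), the ring is at rest, the test button is up again (less than 1.5 mm down), and the four lamp parts lie within 15 mm of where they were (all of step 1 and value of joint test_button below 0.0015 m and distance of each of lamp_shell, lens, gasket, terminal from where it was at the start of the episode below 0.015 m); the robot touches nothing.
It fails at once if the test button is pressed while the pointer is not aimed at the tall pin (not (y of tall_pin in the frame of pointer_tip between -0.006 and 0.006 m and x of tall_pin in the frame of pointer_tip above 0 m) and value of joint test_button above 0.003 m).
It fails at once if the lamp shell is lifted, carried or knocked away (distance of lamp_shell from where it was at the start of the episode above 0.015 m or height (world z) of lamp_shell above 0.012 m).
It fails at once if the lens is lifted, carried or knocked away (distance of lens from where it was at the start of the episode above 0.015 m or height (world z) of lens above 0.012 m).
It fails at once if the gasket is lifted, carried or knocked away (distance of gasket from where it was at the start of the episode above 0.015 m or height (world z) of gasket above 0.012 m).
It fails at once if the terminal is lifted, carried or knocked away (distance of terminal from where it was at the start of the episode above 0.015 m or height (world z) of terminal above 0.012 m).
It also fails if it takes over 58 s, if anything falls off the work surface, if the arm or the gripper's body presses on something with over 40 N, if the wrist force passes 120 N, or if a joint passes its speed limit or range.

## Robot

A 7-joint arm with a two-finger parallel gripper is mounted at the origin on the work surface. World frame = base frame: x ahead of the robot, y to its left, z up, the work surface at z = 0. Lengths are in m, angles in rad, forces in N, time in s.
With the tool pointing down it reaches from about 0.425 to 0.95 m from the base axis. Payload 4.7 kg.
Tool frame: the origin (TCP) lies between the finger pads; the fingertips stand 25 mm ahead of it and the grasp point (between the pads) lies 6 mm ahead of it; x points along the fingers, z is the direction in which the jaws open and shut, and the axes are right-handed (so a half turn about x gives the same grasp; the last joint's range is limited). The gripper opens to 85 mm and grips with 20 to 120 N. Pads are 22 mm wide; open, the fingers measure 114 mm over their backs; the gripper's body (76 mm by 85 mm) begins 54 mm behind the grasp point. The pads swing forward as they close: fully open they stand 13 mm farther back than shut.
Start: joints at [1.072, 0.469, -0.049, 1.532, 0.024, 1.141, -0.082], TCP at [0.306, -0.602, 0.256] pointing down, gripper open.
Joint ranges: [-2.59, 2.59], [-0.33, 1.99], [-1.39, 1.29], [0.1, 2.45], [-1.04, 4.18], [0.21, 1.99], [-2.66, 2.66]. Speed limits (rad/s): [2.57, 2.57, 3.14, 3.14, 3.14, 3.14, 3.14].

## Interface

Orientations are given as a 3x3 rotation matrix whose columns are the frame's x, y, z axes.
In Python, from rig import * gives the robot as it stands. Calls block until the motion is done:
- movep(position, orientation): joint-space move of the TCP to a pose.
- move_l(position, attitude=None, feed=0.15, until_force=None): straight line of the TCP; attitude=None keeps the orientation; feed is the mean speed in m/s. With until_force (N) it stops when the force on the tool has changed by that much, and returns True; else False.
- move_joints(angles): joint-space move.
- command_gripper(opening, newtons=None): finger opening in m; newtons is the grip in N (None keeps the last); returns when the fingers have stopped.
- sleep(seconds).
- inverse_kinematics(position, orientation): joint angles nearest the present ones, or None.
- sense(): the state.
- camera(name): name is "scene" or "top" or "wrist"; returns (picture, depth): 384x512x3 uint8, red, green, blue; 384x512 float32, m along the optical axis (not along the pixel's ray), 0 where there is no reading.
- camera_params(name): a dict with "K" (3x3 intrinsics, pixels), "position" and "rotation" of the camera in the world; the wrist camera has in their place "tool_from_camera" (4x4, takes a point from camera to tool coordinates, whose origin is the TCP and whose axes are the tool frame's). Camera axes: x right, y down, z forward; pixel columns grow to the right and rows downward; lengths in m; the calibration is good to about 2 mm. A picture is of the moment at which its call begins: read the wrist's pose just before it. camera_params takes no time and is no camera call.
A pose or a line that the arm cannot do raises Unreachable and nothing moves.
- finish_job(): hands the job in, once; it reports no verdict.
The state is a dict: "time_s": time; "joint_pos": joint angles; "qd": joint speeds; "joint_efforts": joint torques, N m; "position": TCP position; "tcp_rot": TCP orientation; "wrist_force": force on the tool from outside, world axes, zero at the start; "ft_torque": the same for the moment, N m; "finger_gap": finger opening in m.
Only numpy, scipy, OpenCV 4.12 (cv2) and the standard library are available. Lean on these libraries where they do the work, as an engineer would, in place of code of your own. Each camera call takes 0.05 s, during which the arm holds its last target.

## Working session

There is one attempt and no reset: what is moved stays moved. The work goes in short steps, each a Python script; the robot and the scene stay as the last script left them, time stands still between calls to the robot, and variables do not carry over. Pictures are saved under pics/ and viewed, and the job is handed in when it is done.

```bash
mkdir -p pics; ls
python3 - <<'E'
from rig import *
import cv2,numpy as np
s=sense();print(s['time_s'],s['position'],s['tcp_rot'],s['finger_gap'])
for n in("top","scene"):
    p,d=camera(n);cv2.imwrite(f"pics/{n}0.png",cv2.cvtColor(p,cv2.COLOR_RGB2BGR));np.save(f"pics/{n}0.npy",d)
    c=camera_params(n);print(n,{k:np.round(v,3) for k,v in c.items()})
print(camera_params("wrist"))
E
```

```text
pics
0.0 [ 0.30533197 -0.60137897  0.25526324] [[-9.48394594e-04  8.91673632e-01  4.52677849e-01]
 [ 1.71527131e-03  4.52678837e-01 -8.91671985e-01]
 [-9.99998079e-01 -6.91915643e-05 -1.95878036e-03]] 0.08509276538614678
top {'K': array([[422.971,   0.   , 256.219],
       [  0.   , 422.971, 196.082],
       [  0.   ,   0.   ,   1.   ]]), 'position': array([0.513, 0.033, 1.057]), 'rotation': array([[ 0.024, -0.996,  0.085],
       [-1.   , -0.023,  0.004],
       [-0.002, -0.085, -0.996]])}
scene {'K': array([[378.836,   0.   , 255.051],
       [  0.   , 378.836, 191.058],
       [  0.   ,   0.   ,   1.   ]]), 'position': array([0.923, 0.51 , 0.526]), 'rotation': array([[-0.836,  0.328, -0.44 ],
       [ 0.548,  0.513, -0.661],
       [ 0.009, -0.794, -0.608]])}
{'K': array([[287.5519128 ,   0.        , 258.67478501],
       [  0.        , 287.5519128 , 190.3869781 ],
       [  0.        ,   0.        ,   1.        ]]), 'tool_from_camera': array([[-1.20460897e-03, -3.14841796e-01,  9.49143399e-01,
        -1.18776986e-01],
       [ 2.19234167e-04, -9.49144148e-01, -3.14841766e-01,
         8.11797752e-02],
       [ 9.99999250e-01, -1.71176555e-04,  1.21237164e-03,
        -7.16286024e-04],
       [ 0.00000000e+00,  0.00000000e+00,  0.00000000e+00,
         1.00000000e+00]])}
```

View pics/top0.png

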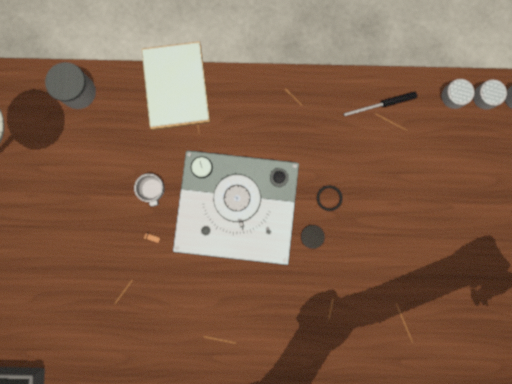

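View pics/scene0.png

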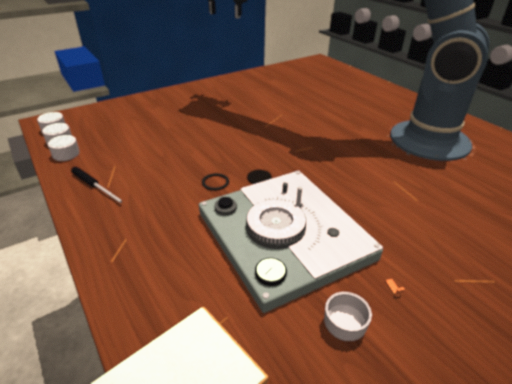

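```bash
cat > h.py <<'E'
import numpy as np,cv2
from rig import *
def ray(name,uv,s=None):
    c=camera_params(name);K=c['K']
    d=np.array([(uv[0]-K[0,2])/K[0,0],(uv[1]-K[1,2])/K[1,1],1.])
    if 'rotation' in c: R,p=np.array(c['rotation']),np.array(c['position'])
    else:
        T=np.array(c['tool_from_camera']);Rt=np.array(s['tcp_rot']);R=Rt@T[:3,:3];p=np.array(s['position'])+Rt@T[:3,3]
    return p,R@d
def atz(name,uv,z,s=None):
    p,d=ray(name,uv,s);return p+d*(z-p[2])/d[2]
def save(fn,p,crop=None,k=1):
    if crop: p=p[crop[1]:crop[3],crop[0]:crop[2]]
    cv2.imwrite(fn,cv2.cvtColor(cv2.resize(p,None,fx=k,fy=k,interpolation=cv2.INTER_CUBIC),cv2.COLOR_RGB2BGR))
E
python3 - <<'E'
from h import *
for n,uv,z in [("ring",(237,198),.056),("tall",(268,231),.056),("low",(206,231),.042),("btn",(279.5,177.5),.052),("gauge",(201.5,167),.043),("post",(241,221),.093)]:
    print(n,atz("top",uv,z).round(4))
im=cv2.imread("pics/top0.png")[140:270,165:305];cv2.imwrite("pics/top0c.png",cv2.resize(im,None,fx=5,fy=4.5,interpolation=cv2.INTER_CUBIC)[:600])
E
```

```text
ring [0.5928 0.0826 0.056 ]
tall [0.5165 0.0073 0.056 ]
low [0.513  0.1552 0.042 ]
btn [ 0.6447 -0.0176  0.052 ]
gauge [0.6671 0.1712 0.043 ]
post [0.5375 0.0702 0.093 ]
```

View pics/top0c.png

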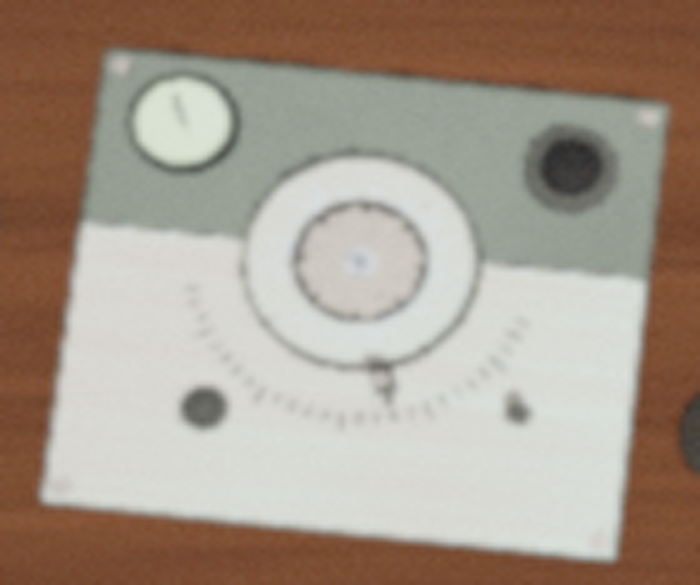

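Run:
```python
from h import *
# tool: x down; y direction yaw a
def R(a):
    x=np.array([0,0,-1.]);y=np.array([np.cos(a),np.sin(a),0]);return np.stack([x,y,np.cross(x,y)],1)
for d in range(-180,180,15):
    q=[inverse_kinematics([.53,.07,z],R(np.radians(d))) for z in (.22,.09)]
    print(d,[None if a is None else np.round(a,2) for a in q])
```

```text
-180 [array([ 0.49,  0.42, -0.9 ,  1.87,  0.38,  1.03,  1.01]), array([ 0.36,  0.57, -0.74,  1.98,  0.54,  0.79,  0.87])]
-165 [array([ 0.55,  0.45, -0.99,  1.87,  0.43,  1.06,  1.22]), array([ 0.37,  0.58, -0.77,  1.98,  0.56,  0.8 ,  1.12])]
-150 [array([ 0.66,  0.54, -1.17,  1.86,  0.55,  1.12,  1.37]), array([ 0.62,  0.8 , -1.18,  1.97,  0.89,  1.02,  1.1 ])]
-135 [array([ 0.66,  0.54, -1.17,  1.86,  0.55,  1.12,  1.63]), array([ 0.62,  0.8 , -1.18,  1.97,  0.89,  1.02,  1.37])]
-120 [array([ 0.66,  0.54, -1.17,  1.86,  0.55,  1.12,  1.9 ]), array([ 0.62,  0.8 , -1.18,  1.97,  0.89,  1.02,  1.63])]
-105 [array([ 0.66,  0.54, -1.17,  1.86,  0.55,  1.12,  2.16]), array([ 0.62,  0.8 , -1.18,  1.97,  0.89,  1.02,  1.89])]
-90 [array([ 0.66,  0.54, -1.17,  1.86,  0.55,  1.12,  2.42]), array([ 0.62,  0.8 , -1.18,  1.97,  0.89,  1.02,  2.15])]
-75 [array([-1.05,  0.46,  1.12,  1.95, -0.49,  1.03, -2.58]), array([-0.98,  0.74,  1.11,  2.06, -0.87,  0.91, -2.26])]
-60 [array([-1.05,  0.46,  1.12,  1.95, -0.49,  1.03, -2.32]), array([-0.98,  0.74,  1.11,  2.06, -0.87,  0.91, -2.  ])]
-45 [
[... 1101 characters left out ...]
 -0.68,  1.88,  0.26,  1.  , -0.46]), array([ 0.23,  0.52, -0.57,  1.99,  0.41,  0.74, -0.58])]
105 [array([ 0.36,  0.36, -0.71,  1.88,  0.28,  1.  , -0.21]), array([ 0.26,  0.53, -0.61,  1.99,  0.43,  0.75, -0.34])]
120 [array([ 0.38,  0.37, -0.74,  1.88,  0.29,  1.01,  0.04]), array([ 0.28,  0.54, -0.64,  1.99,  0.46,  0.76, -0.1 ])]
135 [array([ 0.4 ,  0.38, -0.77,  1.88,  0.31,  1.01,  0.29]), array([ 0.31,  0.55, -0.67,  1.99,  0.48,  0.77,  0.14])]
150 [array([ 0.43,  0.39, -0.8 ,  1.87,  0.32,  1.02,  0.53]), array([ 0.33,  0.56, -0.7 ,  1.99,  0.51,  0.78,  0.38])]
165 [array([ 0.45,  0.4 , -0.83,  1.87,  0.34,  1.02,  0.78]), array([ 0.35,  0.57, -0.74,  1.98,  0.53,  0.79,  0.62])]
```

```bash
cat >> h.py <<'E'
def R(a):
    a=np.radians(a);x=np.array([0,0,-1.]);y=np.array([np.cos(a),np.sin(a),0]);return np.stack([x,y,np.cross(x,y)],1)
def wr(tag,k=1.5):
    s=sense();p,d=camera("wrist");np.save(f"pics/{tag}.npy",d);save(f"pics/{tag}.png",p,None,k);import pickle;pickle.dump({k:s[k] for k in('position','tcp_rot')},open(f"pics/{tag}.pkl","wb"));return s
E
python3 - <<'E'
from h import *
command_gripper(0.0)
movep([.52,.09,.25],R(28))
s=wr("w1");print(s['time_s'],s['position'],s['finger_gap'],s['wrist_force'])
E
```

```text
3.4333 [0.52035211 0.08895591 0.2498914 ] -0.0001337379175270981 [ 0.32167359 -0.82120338  0.11773373]
```

View pics/w1.png

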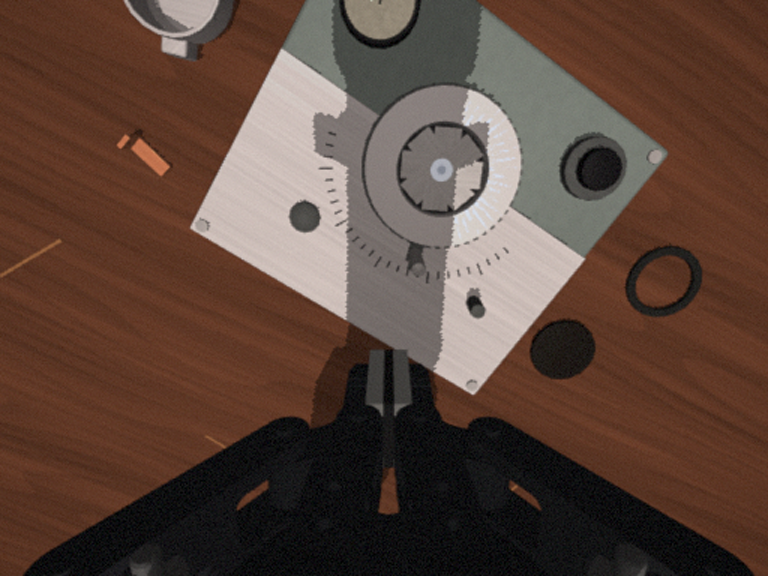

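Run:
```python
import cv2
im=cv2.imread("pics/w1.png")[70:340,290:650];cv2.imwrite("pics/w1c.png",cv2.resize(im,None,fx=2.2,fy=2.2,interpolation=cv2.INTER_CUBIC))
```

```text
(no output)
```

View pics/w1c.png

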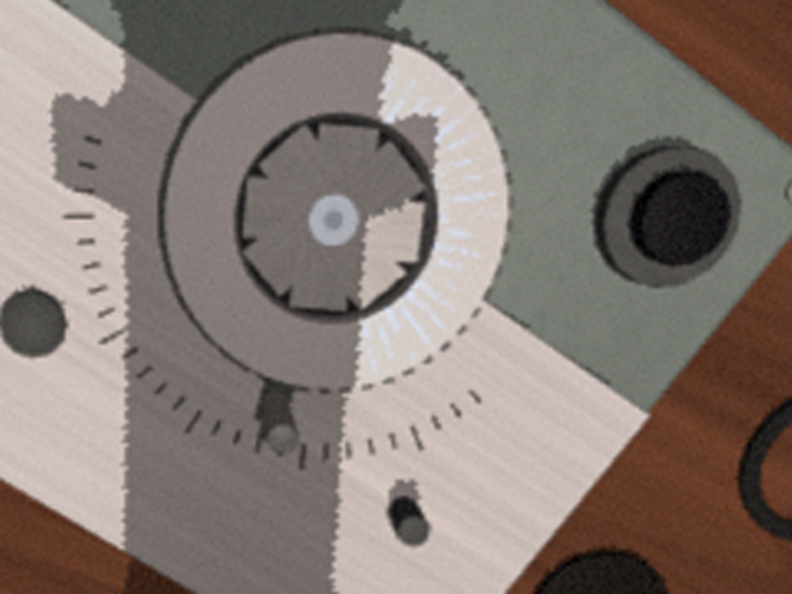

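```bash
cat > m.py <<'E'
from h import *
import pickle
def W(tag,uv,z):return atz("wrist",uv,z,pickle.load(open(f"pics/{tag}.pkl","rb")))
E
python3 - <<'E'
from m import *
D=np.load("pics/w1.npy")
f=lambda u,v:((u/2.2+290)/1.5-.2,(v/2.2+70)/1.5-.2)
s=pickle.load(open("pics/w1.pkl","rb"))
o={}
for n,c,z in [("ring",(335,211),.056),("pin",(413,530),.056),("post",(285,438),.093),("btn",(684,216),.052)]:
    uv=f(*c);o[n]=W("w1",uv,z);p,d=ray("wrist",uv,s);u,v=map(round,uv)
    dep=D[v,u];print(n,np.round(uv,1),o[n].round(4),"depth pt",(p+d*dep).round(4))
r=o["ring"]
for n in o:
    e=(o[n]-r)[:2];print(n,np.hypot(*e).round(4),np.degrees(np.arctan2(e[1],e[0])).round(1))
E
```

```text
ring [294.6 110.4] [0.596  0.0866 0.056 ] depth pt [0.5961 0.0858 0.0495]
pin [318.3 207.1] [0.5147 0.0074 0.056 ] depth pt [0.5151 0.008  0.0575]
post [279.5 179.2] [0.5312 0.0716 0.093 ] depth pt [0.5315 0.0718 0.0942]
btn [400.4 111.9] [ 0.6474 -0.0142  0.052 ] depth pt [ 0.6471 -0.0132  0.0542]
ring 0.0 0.0
pin 0.1135 -135.8
post 0.0666 -166.9
btn 0.1132 -63.0
```

```bash
cat >> m.py <<'E'
def cloud(tag):
    D=np.load(f"pics/{tag}.npy");s=pickle.load(open(f"pics/{tag}.pkl","rb"));c=camera_params("wrist");K=c['K']
    v,u=np.mgrid[:384,:512];P=np.stack([(u-K[0,2])/K[0,0]*D,(v-K[1,2])/K[1,1]*D,D],-1)
    T=np.array(c['tool_from_camera']);P=P@T[:3,:3].T+T[:3,3];Rt=np.array(s['tcp_rot']);P=P@Rt.T+np.array(s['position']);P[D<=0]=np.nan;return P
def ring(tag,c0=(.595,.085)):
    P=cloud(tag).reshape(-1,3);r=np.hypot(P[:,0]-c0[0],P[:,1]-c0[1])
    q=P[(r<.064)&(P[:,2]>.051)&(P[:,2]<.063)]
    (x,y),rad=cv2.minEnclosingCircle(q[:,:2].astype(np.float32))
    # robust: per-angle 98th percentile edge, circle R fit
    from scipy.optimize import least_squares
    a=np.arctan2(q[:,1]-y,q[:,0]-x);rr=np.hypot(q[:,0]-x,q[:,1]-y);E=[]
    for k in np.linspace(-np.pi,np.pi,37)[:-1]:
        m=(a>=k)&(a<k+np.pi/18)
        if abs(np.degrees(k)+167)<20: continue
        if m.sum()>5:
            i=np.where(m)[0][np.argsort(rr[m])[-4]];E.append(q[i,:2])
    E=np.array(E);f=least_squares(lambda p:np.hypot(E[:,0]-p[0],E[:,1]-p[1])-p[2],[x,y,.055],loss='soft_l1',f_scale=.001)
    print("ring",np.median(q[:,2]),len(q),(x,y,rad),f.x.round(4),len(E));return f.x
E
python3 - <<'E'
from m import *
ring("w1")
P=cloud("w1").reshape(-1,3)
for n,c,r0,lo,hi in [("pin",(.5147,.0074),.012,.05,.062),("post",(.5312,.0716),.012,.088,.1),("btn",(.6474,-.0142),.02,.049,.06),("low",(.513,.155),.02,.038,.05)]:
    q=P[(np.hypot(P[:,0]-c[0],P[:,1]-c[1])<r0)&(P[:,2]>lo)&(P[:,2]<hi)];print(n,len(q),np.median(q,0).round(4) if len(q) else 0,q.mean(0).round(4))
E
```

```text
ring 0.05618298720933433 6068 (0.5906839966773987, 0.0839562863111496, 0.05940425395965576) [0.5936 0.0853 0.0556] 32
pin 95 [0.5153 0.009  0.0569] [0.5153 0.0089 0.0563]
post 81 [0.5314 0.0733 0.0939] [0.5314 0.0732 0.0935]
btn 637 [ 0.6463 -0.0133  0.0532] [ 0.6463 -0.0135  0.053 ]
low 318 [0.5148 0.1587 0.0414] [0.5147 0.1586 0.0412]
```

Run:
```python
from m import *
C=np.array([.5936,.0853]);post=np.array([.5314,.0733]);pin=np.array([.5153,.009])
g=(pin-C)/np.linalg.norm(pin-C);tgt=C+.064*g
a=np.radians(298);n=np.array([np.cos(a),np.sin(a)])
s0=post-n*.034
p=lambda xy,z:[xy[0],xy[1],z]
movep(p(s0,.16),R(28)); move_l(p(s0,.097),feed=.1)
sleep(.2);f0=sense()['wrist_force']
hit=move_l(p(post-n*.010,.097),feed=.02,until_force=1.3)
s=sense();q=np.array(s['position'])[:2];print(hit,s['time_s'],"gap along n",(post-q)@n,s['wrist_force']-f0)
wr("w2")
```

```text
True 5.7417 gap along n 0.01704380900876773 [ 0.86696981  0.22590324 -1.00074504]
```

View pics/w2.png

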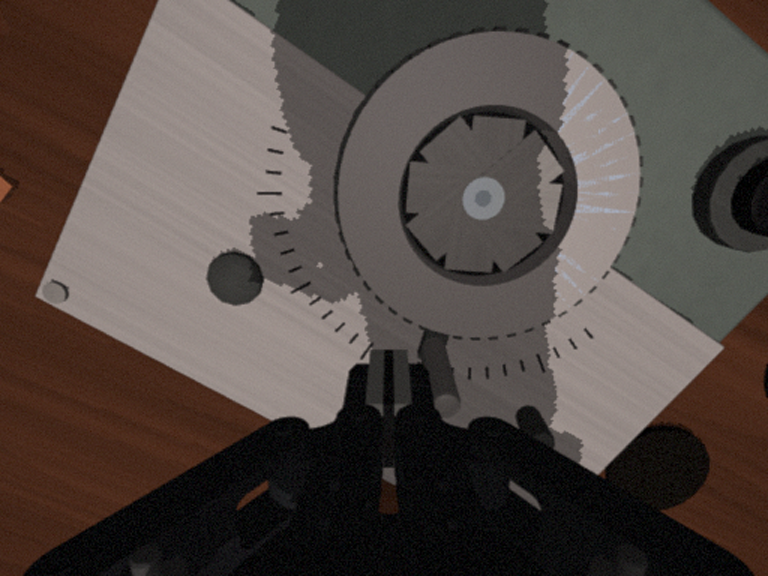

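Run:
```python
from m import *
C=np.array([.5936,.0853]);post=np.array([.5314,.0733]);pin=np.array([.5153,.009])
g=(pin-C)/np.linalg.norm(pin-C);tgt=C+.064*g
a=np.radians(298);n=np.array([np.cos(a),np.sin(a)])
p=lambda xy,z:[xy[0],xy[1],z]
e=tgt-n*.0255
print(tgt,(tgt-post)@n)
move_l(p(e,.097),feed=.03)
s=wr("w3");print(s['time_s'],s['position'],s['wrist_force'])
```

```text
[0.54776356 0.04063435] 0.03652428396663506
6.8917 [0.53650231 0.06292176 0.0973596 ] [ 0.46447244  0.3104372  -0.25290099]
```

View pics/w3.png

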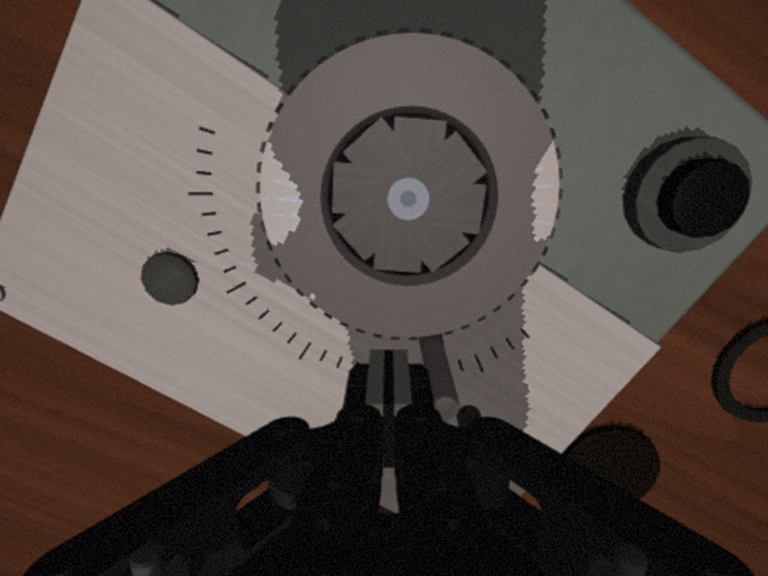

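Run:
```python
from m import *
C=np.array([.5936,.0853]);pin=np.array([.5153,.009])
a=np.radians(298);n=np.array([np.cos(a),np.sin(a)])
for t,uv in [("w2",(447,404)),("w3",(447,405))]:
    q=W(t,np.array(uv)/1.5-.2,.093)[:2];e=q-C
    s=pickle.load(open(f"pics/{t}.pkl","rb"));print(q,np.hypot(*e),np.degrees(np.arctan2(e[1],e[0])),(q-np.array(s['position'])[:2])@n)
    ring(t)
    P=cloud(t).reshape(-1,3)
    for nm,c,z0,z1 in(("post",q,.088,.1),("btn",(.6463,-.0135),.049,.06)):
        k=P[(np.hypot(*(P[:,:2]-c).T)<(.008 if nm=="post" else .02))&(P[:,2]>z0)&(P[:,2]<z1)];print(nm,len(k),k.mean(0).round(4),)
print(np.degrees(np.arctan2(*(pin-C)[::-1])))
```

```text
[0.53144534 0.07140215] 0.06368949623250691 -167.39592902236916 0.01874079658422754
ring 0.056196711460818526 22587 (0.5904194712638855, 0.08603521436452866, 0.05970754474401474) [0.5935 0.0854 0.0561] 32
post 333 [0.5325 0.0724 0.093 ]
btn 602 [ 0.6398 -0.0056  0.0521]
[0.54428266 0.04565747] 0.06327503641976184 -141.2067976557998 0.01889611052604032
ring 0.05617115074735015 22261 (0.5909424424171448, 0.0833483561873436, 0.05971721559762955) [0.5934 0.0852 0.0562] 32
post 301 [0.545  0.0466 0.093 ]
btn 2271 [ 0.6464 -0.013   0.053 ]
-135.7411718443966
```

Run:
```python
from m import *
C=np.array([.5936,.0853]);pin=np.array([.5153,.009])
g=(pin-C)/np.linalg.norm(pin-C);tgt=C+.064*g
a=np.radians(298);n=np.array([np.cos(a),np.sin(a)])
p=lambda xy,z:[xy[0],xy[1],z]
e=tgt-n*.0190
move_l(p(e,.097),feed=.015);sleep(.2)
e=tgt-n*.05
move_l(p(e,.097),feed=.1);move_l(p(e,.2),feed=.2);movep([.52,.09,.25],R(28))
s=wr("w4");print(s['time_s'],s['position'],s['wrist_force'])
im=cv2.imread("pics/w4.png")[70:340,290:650];cv2.imwrite("pics/w4c.png",cv2.resize(im,None,fx=2.2,fy=2.2,interpolation=cv2.INTER_CUBIC))
```

```text
9.1667 [0.51999997 0.09010823 0.24985927] [-0.35881082  0.05792439 -0.65428616]
```

View pics/w4c.png

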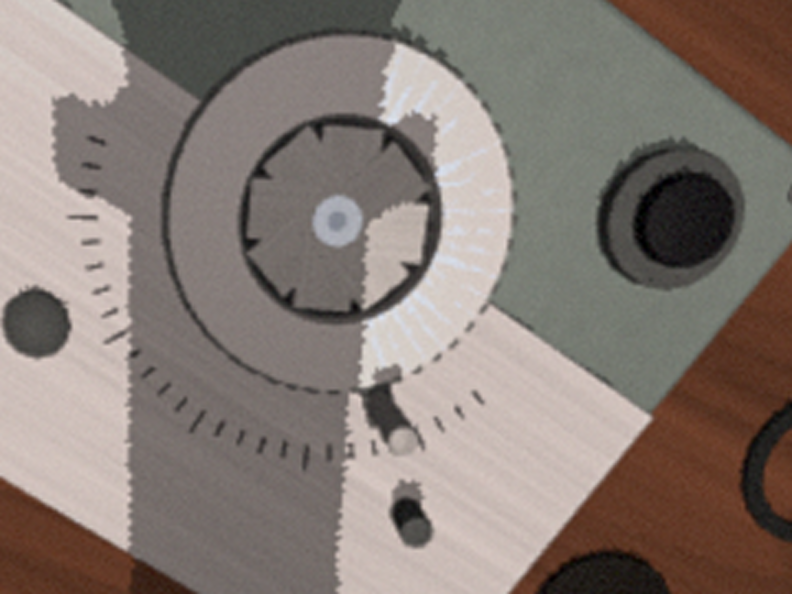

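```bash
cat >> m.py <<'E'
def chk(tag):
    P=cloud(tag).reshape(-1,3);C=ring(tag)[:2];o={}
    for nm,c,r,z0,z1 in(("pin",(.5153,.009),.013,.05,.062),("post",(.5478,.0406),.013,.087,.1)):
        k=P[(np.hypot(*(P[:,:2]-c).T)<r)&(P[:,2]>z0)&(P[:,2]<z1)];o[nm]=k.mean(0)[:2]
        (x,y),rr=cv2.minEnclosingCircle(k[:,:2].astype(np.float32));print(nm,len(k),k.mean(0).round(4),(round(x,4),round(y,4),round(rr,4)))
    ang=lambda v:np.arctan2(v[1],v[0])
    d=o["post"]-C;e=o["pin"]-C;u=d/np.linalg.norm(d)
    print("post r",np.linalg.norm(d),"pin r",np.linalg.norm(e),"miss mm",1e3*(u[0]*e[1]-u[1]*e[0]),np.degrees([ang(d),ang(e)]))
E
python3 - <<'E'
from m import *
chk("w4")
# move so camera looks nearly straight down over pin/post region
T=np.array(camera_params("wrist")['tool_from_camera']);print(T[:3,3])
xy=np.array([.54,.035])-.0811*np.array([np.cos(np.radians(60)),np.sin(np.radians(60))])
s=None
try:
    movep([xy[0],xy[1],.2],R(60));s=wr("w5");print(s['time_s']);chk("w5")
except Exception as ex: print(repr(ex))
E
```

```text
ring 0.05622203440153631 6045 (0.5918240547180176, 0.08253438025712967, 0.05935104563832283) [0.5934 0.0853 0.0555] 32
pin 96 [0.5153 0.0088 0.0562] (0.5142, 0.0076, 0.006)
post 88 [0.5474 0.0423 0.093 ] (0.5466, 0.0414, 0.0047)
post r 0.06298550063876439 pin r 0.10936481047900556 miss mm 2.5992089102734455 [-136.96863268 -135.60678948]
[-0.11877879  0.08119033 -0.00070743]
9.9583
ring 0.0561251893785053 5496 (0.5920968651771545, 0.08308490365743637, 0.056376948952674866) [0.593  0.0848 0.0557] 16
pin 144 [0.5148 0.0082 0.0568] (0.5133, 0.0064, 0.0056)
post 148 [0.5469 0.0411 0.0939] (0.547, 0.041, 0.0048)
post r 0.06351209921866356 pin r 0.10954976529581062 miss mm 1.8492974989304107 [-136.54608137 -135.5788317 ]
```

View pics/w5.png

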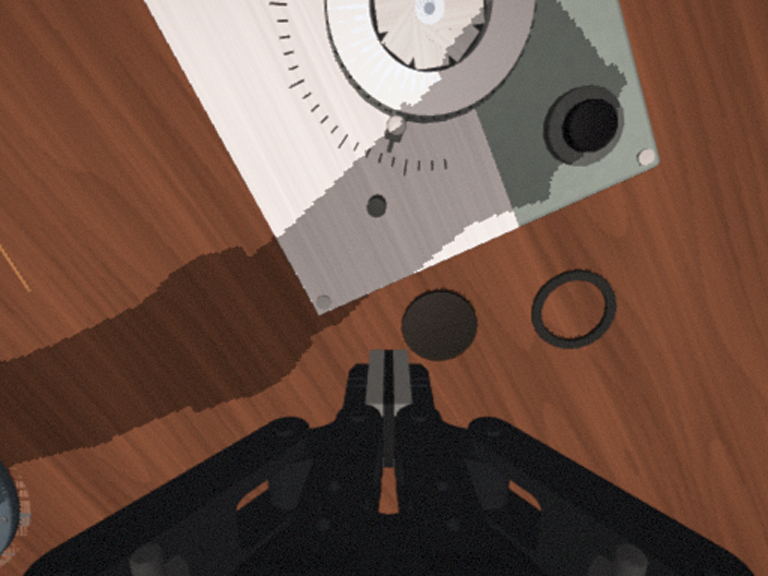

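Run:
```python
from m import *
im=cv2.imread("pics/w5.png")[0:240,270:560];cv2.imwrite("pics/w5c.png",cv2.resize(im,None,fx=2.5,fy=2.5,interpolation=cv2.INTER_CUBIC))
```

```text
(no output)
```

View pics/w5c.png

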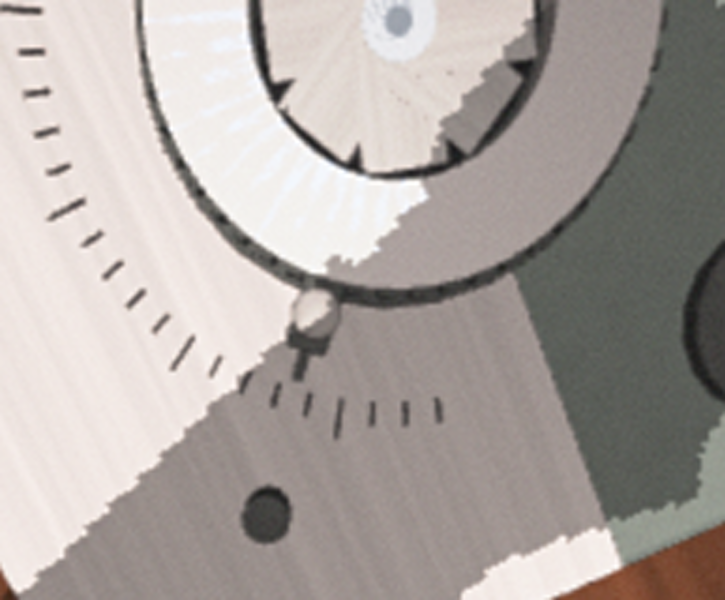

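Run:
```python
from m import *
f=lambda u,v:((u/2.5+270)/1.5-.25,(v/2.5)/1.5-.25)
C=np.array([.5933,.0852])
pts={k:W("w5",f(*c),z)[:2] for k,c,z in(("tip",(299,380),.0445),("post",(316,313),.093),("pin",(267,516),.056))}
for k,v in pts.items():
    d=v-C;print(k,v.round(4),np.hypot(*d).round(4),np.degrees(np.arctan2(d[1],d[0])).round(2))
```

```text
tip [0.5375 0.0311] 0.0777 -135.88
post [0.5471 0.0412] 0.0638 -136.38
pin [0.5153 0.008 ] 0.1097 -135.31
```

Run:
```python
from m import *
b=[.6465,-.0135]
movep([b[0]-.03,b[1],.2],R(0));movep([*b,.12],R(0));sleep(.2)
s=sense();print(s['position'],s['tcp_rot'][:,0].round(3));f0=s['wrist_force']
hit=move_l([*b,.066],feed=.02,until_force=10)
s=sense();print(hit,s['position'],s['wrist_force']-f0)
sleep(.3);s=sense();print(s['time_s'],s['position'],s['wrist_force']-f0)
wr("w6")
```

```text
[ 0.64731782 -0.01337517  0.12253957] [ 0.004 -0.    -1.   ]
True [ 0.64649451 -0.01346895  0.07119023] [-0.54558437  1.71221695  4.83923549]
14.0917 [ 0.64651226 -0.01350505  0.07114933] [0.37905454 1.28017134 5.57037107]
```

View pics/w6.png

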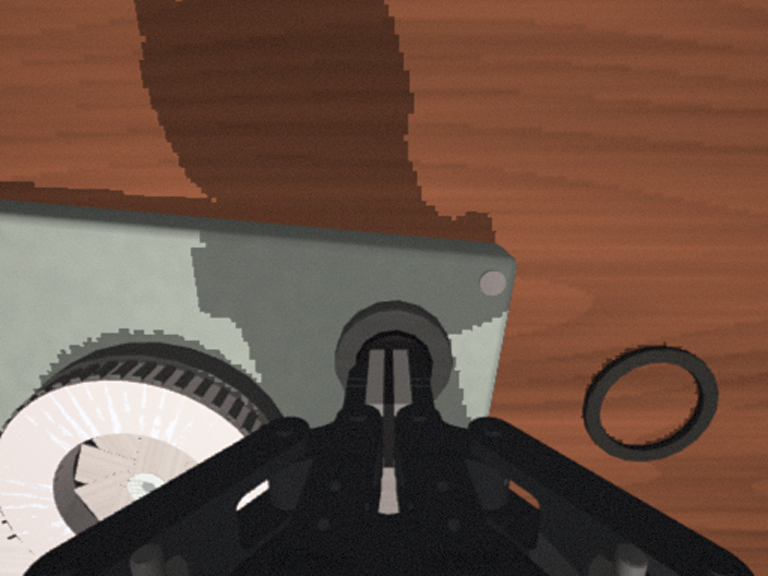

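Run:
```python
from m import *
b=[.6465,-.0135]
f0=sense()['wrist_force']
hit=move_l([*b,.067],feed=.01,until_force=12)
sleep(.2)
s=sense();print(hit,s['time_s'],s['position'],s['wrist_force']-f0)
move_l([*b,.12],feed=.05);move_l([*b,.2],feed=.15)
xy=np.array([.54,.035])-.0811*np.array([.5,.866])
movep([*xy,.2],R(60));s=wr("w7");chk("w7")
movep([.52,.09,.25],R(28));s=wr("w8");chk("w8");print(s['time_s'],s['wrist_force'])
P=cloud("w8").reshape(-1,3);k=P[np.hypot(*(P[:,:2]-b).T)<.011];print("btn z",np.median(k[:,2]))
p,d=camera("top");save("pics/top1.png",p)
```

```text
True 14.6 [ 0.64654025 -0.01346444  0.07116376] [-0.27484509  1.19718584 -0.26453411]
ring 0.05613473863538532 5468 (0.5926676392555237, 0.0836980789899826, 0.05651623755693436) [0.593  0.0849 0.0557] 16
pin 143 [0.5148 0.0081 0.0569] (0.5129, 0.005, 0.0046)
post 149 [0.5468 0.0412 0.0938] (0.5466, 0.041, 0.0049)
post r 0.06356113680963722 pin r 0.10954861193132753 miss mm 2.093439187918669 [-136.59876206 -135.50379126]
ring 0.05623168671615855 6093 (0.591468870639801, 0.08286391198635101, 0.059386398643255234) [0.5934 0.0853 0.0556] 32
pin 96 [0.5153 0.0088 0.0563] (0.5146, 0.0079, 0.0061)
post 91 [0.5474 0.0422 0.0931] (0.5471, 0.0414, 0.0052)
post r 0.06305855252918921 pin r 0.10930103721232934 miss mm 2.4422268829404277 [-136.89668693 -135.61636112]
18.1667 [ 0.18522744 -0.84265558 -0.05827191]
btn z 0.05338162753908017
```

View pics/w8.png

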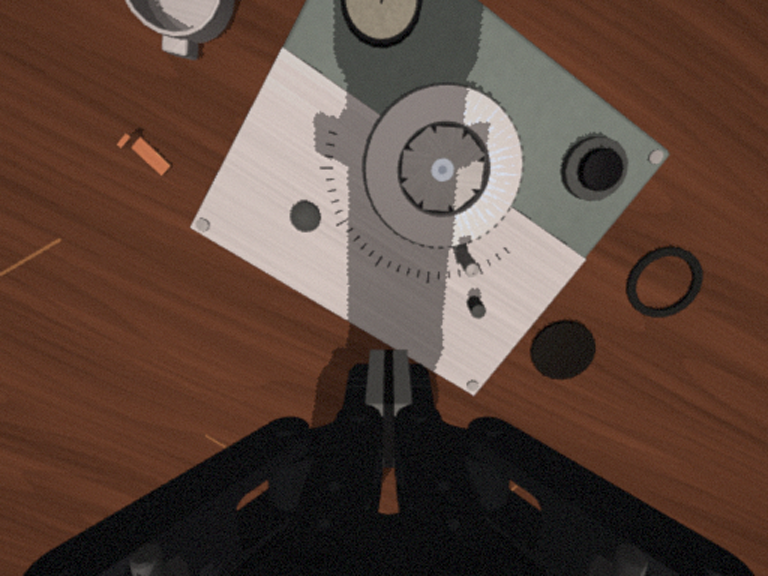

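Run:
```python
from rig import *
print(finish_job())
```

```text
the job is handed in; nothing more can be done
None
```

I pushed the lever post round with the closed fingertips until the pointer aimed at the tall pin. Then I pressed the test button and let it spring back, and handed the job in at about 18 s. No verdict is reported, so what follows is from my own checks.

- **Aim:** the views from two wrist-camera poses, taken after the press, put the pointer's line about 2.1 and 2.4 mm from the pin's axis (limit 6 mm). A separate reading of the pointer tip, before the press, gave about 1 mm. They disagree by about 1 mm, and I did not correct the remaining offset.
- **Button press:** the fingertip stopped about 5.9 mm down, and the force peaked above 10 N, against about 5 N for the spring, so the button had bottomed. It settled at about 5.6 N and was held there for roughly 0.8 s. A second push in that hold went no deeper. Afterwards the button's top measured 53 mm, so it is up again (nominal 52 mm).
- **Lamp parts:** the lens, gasket and terminal, and the part of the lamp shell in view, look unmoved between the first and last wrist pictures. I judged this by eye and did not measure it.
- **Contact stop:** the first approach to the post stopped on a force reading that did not point along the push. I confirmed contact from the pictures instead, before going on.

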